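# Air-dry the rinsed beaker

### The arm

A 6-joint arm with a two-finger parallel gripper is mounted at the origin on the work surface. World frame = base frame: x ahead of the robot, y to its left, z up, the work surface at z = 0. Lengths are in m, angles in rad, forces in N, time in s.
With the tool pointing down it reaches from about 0.425 to 0.95 m from the base axis. Payload 3.5 kg.
Tool frame: the origin (TCP) lies midway between the tips of the shut fingers; the grasp point (between the pads) lies 19 mm behind it; z points along the fingers, y is the line along which they close (so a half turn about z gives the same grasp; the last joint's range is limited). The gripper opens to 85 mm and grips with 20 to 120 N. Pads are 22 mm wide; open, the fingers measure 114 mm over their backs; the gripper's body (76 mm by 85 mm) begins 54 mm behind the grasp point. The pads swing forward as they close: fully open they stand 13 mm farther back than shut.
Start: joints at [-1.343, 0.286, 1.577, -0, 1.279, -0.15], TCP at [0.249, -0.627, 0.231] pointing down, gripper open.
Joint ranges: [-2.77, 2.77], [-0.9, 2.22], [0.21, 2.48], [-1.53, 4.67], [0.24, 2.81], [-2.84, 2.84]. Speed limits (rad/s): [2.79, 2.79, 3.14, 3.14, 3.14, 3.14].

### API

Orientations are given as a rotation vector (axis times angle).
In Python, from plant import r gives the robot as it stands.
- The arm moves only by the tool send_rows, never from a script. Its argument "steps" is text: rows parted by semicolons, each of 5 numbers parted by spaces: the closure, from 0 (fully open) to 1 (shut), then the shift along the tool's x, y, z in cm, then the turn about the tool's z in rad. In form: fingers tx ty tz turn; .... A call has 1 to 8 rows; each row shifts and turns the commanded pose from where the row before left it, along the tool's axes as they then stand; what a row does not reach is not made up. A row lasts 1/12 s, in which the tool goes at most 41.7 mm and 7.16 degrees, less where a joint would pass 70% of its speed; a pose out of reach is approached as far as the arm can. A call is refused whole if a number of a shift passes 4.17 or a number of a turn 0.125, either way. A call with a gripper value outside its range is refused whole. The fingers move at their own pace and stop on an object; "grip_force" is the grip in N (left out, the last holds). Time passes only in rows, so rows that do not move let the fingers close. It gives the time, the measured TCP pose, the force, the opening and the grip force at its end, in the units of the state.
- r.get_state(): the state, without advancing time (a new reading comes with each control period).
- r.grab_frame(name): name is "side" or "top"; returns the picture (480x640x3 uint8, blue, green, red); there is no depth.
- r.get_calibration(name): a dict with "intrinsics" (3x3 intrinsics, pixels), "R" (3x3) and "t" (3): a world point X has camera coordinates R X + t. Camera axes: x right, y down, z forward; pixel columns grow to the right and rows downward; lengths in m; the calibration is good to about 2 mm. A picture is of the moment at which its call begins. get_calibration takes no time and is no camera call.
- r.hand_in(): hands the job in; it is judged then, once.
Trained networks look in the newest picture that a camera, given by its name, has taken for a name from the list of things; names that differ only in an ending like _2 or _b are one class to them, and where a whole thing is asked for, a point or a joint stands for the part that bears it (a point fixed in the world has none). Each returns a list of dicts, best first, with "conf" (0 to 1); they miss things now and then, are a little off and sometimes report something else, mostly with a low value. They report only what shows in the picture. A call takes as long as a camera call.
- r.recognise(name, camera): "extent" ([left, top, right, bottom] in pixels, round what is visible of it).
The state is a dict: "t": time; "joint_positions": joint angles; "qvel": joint speeds; "joint_torque": joint torques, N m; "tcp_pos": TCP position; "orientation": TCP orientation; "ft_force": force on the tool from outside, world axes, zero at the start; "ft_torque": the same for the moment, N m; "grip_width": finger opening in m; "grasp_force": force on a finger pad.
Only numpy, scipy, OpenCV 4.12 (cv2) and the standard library are available. Lean on these libraries where they do the work, as an engineer would, in place of code of your own. Each camera call takes 0.05 s, during which the arm holds its last target. There are 200 camera calls.

### The job

Dry the rinsed steel beaker that lies in the sloping drain cradle: set it upside down over the thick brass blow-off post of the air dryer, its rim resting flat on the post's round flange, without dropping it. Then pull the sprung black air knob on the control box out to its stop, keep it there for at least two seconds and let it go back fully in. Leave the other things on the bench where they stand.

Things in the scene. Friction and masses are not known exactly. Their poses are not given: they have to be found in the camera images.
- beaker: the beaker to dry: straight-walled open steel cylinder, 54 mm outside diameter, 48 mm bore, 95 mm tall, about 0.13 kg. Origin at the centre of the outside of its closed base; its z axis runs along the beaker towards the mouth. At the start it lies in the cradle, its mouth about 25 degrees below level.
- beaker_rim (a point): centre of the beaker's open mouth, 95 mm from the base; same axes as the beaker.
- cradle: fixed drain cradle: steel drip tray 150 x 100 mm, 12 mm high, with two wires (6 mm thick, centres 36 mm apart, along local x) sloping 25 degrees down to local +x from 85 mm high; their low ends turn up 24 mm and stop the beaker's rim. They carry the beaker from below; its sides and top are free. Origin under the tray's centre, z up.
- dryer: fixed air dryer: aluminium box 170 (local x) x 180 (y) x 18 mm high. On it: the thick brass post at x = -40 mm, y = 0, and three plain steel pegs, 12 mm thick, tops 76 mm above the table, at x = +48 mm, y = -58, 0, +58 mm; the outer two carry small upturned beakers. Origin under the box's centre, z up.
- post_seat (a point): centre of the top face of the brass post's flange, on the post's axis, 26 mm above the table; z up, axes as the dryer's. The flange is 66 mm across; the post stands 72 mm above this point, 32 mm thick for the first 46 mm, then tapering to a blunt nose.
- control_box: fixed white air control box, 160 (local x) x 170 (y) mm, 110 mm high at the back (+x); its front faces local -x and slopes 35 degrees from level. On the slope: the pull knob at y = -38 mm, a gauge (50 mm across, 16 mm proud) at y = +42 mm. On the flat top at x = +68, y = +40 mm a regulator knob, 32 mm across and high. Origin under the box's centre, z up.
- air_knob (a joint): pull-out of the air knob in m along its axis: 0 fully in, 0.025 at its stop. A spring returns it: about 4.5 N at 0, 10 N at the stop.
- air_knob_grip (a point): middle of the air knob's round black head (30 mm across, 19 mm thick, on a 10 mm stem); moves with the knob. Its z axis is the pull direction: outwards, square to the sloping front, 35 degrees from vertical, leaning to the box's local -x. With the knob in, this point is 33 mm off the slope.
- small_beaker1: bystander: small upturned steel beaker on a plain peg, 42 mm across, 70 mm tall, top 88 mm above the table. Origin at the centre of its base, which is uppermost.
- small_beaker2: bystander: the other small upturned beaker, same size.
- nozzle1: bystander: brass nozzle, 23 mm across, 30 mm tall, standing on the flat top of the control box. Origin under its foot.
- nozzle2: bystander: brass nozzle, 20 mm across, 26 mm tall, standing on the dryer's box beside the post. Origin under its foot.
- jar: bystander: amber jar with black cap, 44 mm across, 55 mm tall, on the table close beside the cradle. Origin under its foot.
- wash_bottle: bystander: white bottle, 60 mm across, 165 mm tall. Origin under its foot.
- loupe: bystander: black waisted eye loupe, 42 mm across, 50 mm tall. Origin under its foot.
- screwdriver: bystander: screwdriver 150 mm long lying on the table. Origin under its middle, its handle towards local -x.

How it is judged:
By the outcome, as a careful person would: the job done as asked, in the order asked, and still so for the second after the job is handed in, with the robot touching nothing.
It also fails if it takes over 61 s, if anything falls off the work surface, if the arm or the gripper's body presses on something with over 40 N, if the wrist force passes 120 N, or if a joint passes its speed limit or range.

## Working session

There is one attempt and no reset: what is moved stays moved. The work goes in short steps, Python scripts to look and compute and a tool call to move; the robot and the scene stay as the last step left them, time stands still between calls to the robot, and variables do not carry over. Pictures are saved under pics/ and viewed, at most 10 in all, crops included, and the job is handed in when it is done.

Besides the shell and the picture viewer there is one more tool, called as name(argument=value, ...) on one line, values as JSON. send_rows: Moves the arm, as the interface text tells. Its arguments: {"type":"object","properties":{"steps":{"type":"string"},"grip_force":{"type":"number"}},"required":["steps"]}

```bash
ls; mkdir -p pics; python3 - <<'E'
from plant import r
import cv2,numpy as np
for c in("side","top"):
    cv2.imwrite(f"pics/{c}0.png",r.grab_frame(c))
    k=r.get_calibration(c);print(c,np.round(k["intrinsics"],1).tolist(),np.round(k["R"],4).tolist(),np.round(k["t"],4).tolist())
    for n in["beaker","cradle","dryer","control_box","air_knob","small_beaker1","nozzle1","nozzle2","jar","wash_bottle","loupe","screwdriver"]:
        print(n,[(np.round(d["extent"]).astype(int).tolist(),round(d["conf"],2)) for d in r.recognise(n,c)[:3]])
s=r.get_state();print(s["t"],s["orientation"],s["grip_width"])
E
```

```text
pics
side [[476.9, 0.0, 313.8], [0.0, 476.9, 245.6], [0.0, 0.0, 1.0]] [[-0.9749, -0.2227, -0.0014], [-0.1354, 0.598, -0.7899], [0.1768, -0.7699, -0.6132]] [0.5565, 0.1448, 1.0992]
beaker [([332, 176, 371, 198], 0.61)]
cradle [([326, 189, 388, 226], 0.77)]
dryer [([271, 328, 388, 419], 0.59), ([333, 178, 373, 197], 0.29)]
control_box []
air_knob [([310, 236, 326, 250], 0.69), ([243, 241, 264, 268], 0.66)]
small_beaker1 [([279, 326, 301, 364], 0.76), ([333, 311, 352, 348], 0.72), ([325, 188, 389, 229], 0.45)]
nozzle1 [([301, 386, 309, 405], 0.56), ([273, 223, 283, 236], 0.41)]
nozzle2 [([301, 386, 309, 405], 0.56), ([273, 223, 283, 236], 0.41)]
jar [([279, 328, 301, 362], 0.6), ([329, 207, 348, 229], 0.51)]
wash_bottle [([227, 258, 256, 326], 0.67)]
loupe [([333, 176, 370, 196], 0.68), ([279, 204, 295, 230], 0.66), ([229, 257, 256, 326], 0.48)]
screwdriver [([245, 242, 263, 270], 0.75)]
top [[461.1, 0.0, 313.0], [0.0, 461.1, 225.0], [0.0, 0.0, 1.0]] [[0.0008, -0.9991, -0.0425], [-0.9887, 0.0056, -0.1495], [0.1496, 0.0421, -0.9878]] [0.0519, 0.5665, 0.9123]
beaker [([474, 215, 509, 272], 0.84), ([303, 146, 364, 158], 0.69)]
cradle [([445, 210, 512, 293], 0.63), ([151, 212, 251, 323], 0.52)]
dryer [([153, 211, 254, 321], 0.94)]
control_box [([264, 163, 369, 266], 0.87)]
air_knob [([335, 213, 350, 229], 0.56), ([412, 156, 436, 178], 0.43), ([150, 212, 255, 327], 0.17)]
small_beaker1 [([219, 267, 242, 289], 0.8), ([184, 218, 216, 239], 0.72)]
nozzle1 [([331, 165, 345, 180], 0.52), ([158, 248, 169, 257], 0.5), ([412, 156, 434, 177], 0.43)]
nozzle2 [([331, 165, 345, 180], 0.52), ([158, 248, 169, 257], 0.5), ([412, 156, 434, 177], 0.43)]
jar [([424, 225, 450, 244], 0.66)]
wash_bottle [([230, 144, 265, 186], 0.88), ([216, 267, 244, 288], 0.3)]
loupe [([335, 217, 350, 228], 0.61), ([413, 153, 435, 176], 0.57)]
screwdriver [([304, 146, 366, 157], 0.94)]
1.3 [3.08571719e+00 5.89872576e-01 1.18246215e-05] 0.08532148320737407
```

```bash
python3 - <<'E'
import cv2
a=cv2.imread("pics/top0.png")[130:340,140:530];cv2.imwrite("pics/top0c.png",cv2.resize(a,None,fx=2.05,fy=2.05,interpolation=cv2.INTER_CUBIC))
b=cv2.imread("pics/side0.png")[160:430,215:415];cv2.imwrite("pics/side0c.png",cv2.resize(b,None,fx=2.2,fy=2.2,interpolation=cv2.INTER_CUBIC))
E
```

```text
(no output)
```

View pics/top0c.png

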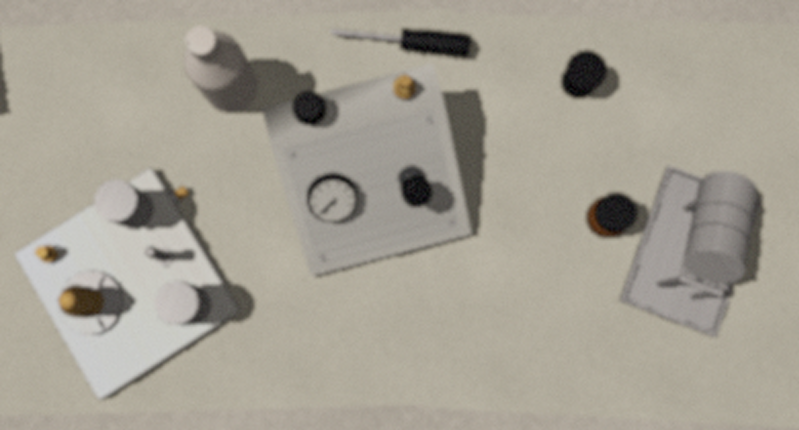

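View pics/side0c.png

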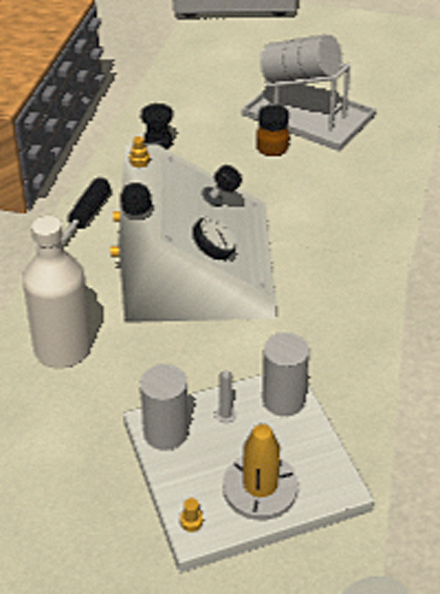

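The top crop shows the dryer at left, with its post nose near (67,300) in the crop. The control box is in the middle with its knob at (417,190), and the cradle is at right with the beaker's mouth towards the robot. The side crop agrees: post at (260,460), knob at (228,180), beaker at (300,60). Next I fit the fixed bodies.

```bash
cat > h.py <<'E'
from plant import r
import numpy as np
from scipy.optimize import least_squares
K={c:r.get_calibration(c) for c in("side","top")}
def proj(c,X):
    k=K[c];p=np.atleast_2d(X)@np.array(k["R"]).T+k["t"];p=p@np.array(k["intrinsics"]).T;return p[:,:2]/p[:,2:]
off={"top":(140,130,2.05),"side":(215,160,2.2)}
def px(c,u):o=off[c];return np.array([o[0]+u[0]/o[2],o[1]+u[1]/o[2]])
def W(p,L):
    L=np.array(L,float);c,s=np.cos(p[2]),np.sin(p[2]);return np.array([p[0]+c*L[0]-s*L[1],p[1]+s*L[0]+c*L[1],L[2]])
def fit(obs,p0):
    f=lambda p:np.concatenate([proj(c,W(p,L))[0]-px(c,u) for c,L,u in obs])
    s=least_squares(f,p0,loss="soft_l1");return s.x,f(s.x).reshape(-1,2).round(1)
E
python3 - <<'E'
from h import *
t,s="top","side"
d=[(t,(-.04,0,.026),(92,302)),(t,(-.04,0,.098),(67,300)),(t,(.048,0,.076),(152,252)),
 (t,(.048,.058,.088),(118,202)),(t,(.048,-.058,.088),(180,303)),
 (t,(-.085,.09,.018),(15,255)),(t,(-.085,-.09,.018),(103,398)),(t,(.085,-.09,.018),(240,318)),(t,(.085,.09,.018),(153,169)),
 (s,(-.04,0,.098),(263,427)),(s,(-.04,0,.026),(261,487)),(s,(.048,0,.076),(226,374)),(s,(.048,.058,.088),(164,377)),(s,(.048,-.058,.088),(286,345)),
 (s,(-.085,.09,.018),(181,563)),(s,(-.085,-.09,.018),(373,503)),(s,(.085,.09,.018),(124,414))]
p,e=fit(d,[.55,.35,-.5]);print("dryer",p,e.tolist());print("seat",W(p,(-.04,0,.026)))
# control box: slope from back/top; top edge unknown -> bottom corners + knob, gauge, regulator
g=np.radians(35)
# slope plane through (x0,110): z=.11-(x0-x)... front face unknown; fit extra pars
obs=[(t,(.068,.04,.142),(309,106)),(t,(-.08,.085,0),(315,275)),(t,(-.08,-.085,0),(473,235)),
 (s,(.068,.04,.142),(137,190)),(s,(-.08,.085,0),(276,320)),(s,(.08,.085,0),(125,320))]
def f(q):
    p=q[:3];xk,zk,xg,zg=q[3:]
    R=[proj(c,W(p,L))[0]-px(c,u) for c,L,u in obs]
    for (x,y,z),ut,us in(((xk,-.038,zk),(418,191),(228,179)),((xg,.042,zg),(333,197),(215,237))):
        R+=[proj(t,W(p,(x,y,z)))[0]-px(t,ut),proj(s,W(p,(x,y,z)))[0]-px(s,us)]
    return np.concatenate(R)
S=least_squares(f,[.65,.0,.2,-.02,.1,-.02,.08],loss="soft_l1")
print("box",S.x,f(S.x).reshape(-1,2).round(1).tolist());print("knobtop",W(S.x,(S.x[3],-.038,S.x[4])))
c=[(t,(-.075 if 0 else a,b,.012),u) for a,b,u in((.075,.05,(716,335)),(.075,-.05,(622,300)),(-.075,-.05,(668,169)))]
c+=[(s,(.075,.05,.012),(376,112)),(s,(.075,-.05,.012),(343,146)),(s,(-.075,-.05,.012),(243,113))]
# which lateral side: evaluate both
for sg in(1,-1):
    cc=[(q,(L[0],sg*L[1],L[2]),u) for q,L,u in c];p,e=fit(cc,[.6,-.4,2.9]);print("cradle",sg,p,e.tolist())
E
python3 - <<'E'
import cv2
o=[]
a=cv2.imread("pics/top0.png")[195:305,425:530];b=cv2.imread("pics/side0.png")[165:275,300:405]
cv2.imwrite("pics/bk.png",cv2.hconcat([cv2.resize(x,(400,419),interpolation=cv2.INTER_CUBIC) for x in(a,b)]))
E
```

```text
dryer [ 0.4796452   0.28859537 -1.00299168] [[-0.8, 0.7], [-0.4, 0.3], [-0.5, 0.4], [-0.1, -0.2], [-0.8, -0.2], [-0.8, -0.5], [-2.1, 2.3], [0.3, -2.9], [-0.5, -1.0], [0.0, -0.1], [-0.0, -3.0], [0.3, -1.8], [0.5, 0.2], [0.1, -0.0], [-0.9, -1.4], [1.5, -2.5], [-0.3, -2.5]]
seat [0.4581339  0.32231871 0.026     ]
box [ 0.58379863  0.03283303  0.2646255  -0.03257292  0.09065461 -0.01453599
  0.07599962] [[-0.4, -2.2], [-0.1, 1.9], [-0.7, 0.5], [-2.5, -1.0], [0.5, -1.8], [0.5, 0.2], [0.0, 0.2], [-0.3, -0.1], [0.3, 0.4], [-0.6, -0.1]]
knobtop [ 0.56229838 -0.01236359  0.09065461]
cradle 1 [ 0.5112277  -0.29205156  2.7781521 ] [[0.0, 1.6], [-0.7, 1.4], [-0.4, -1.2], [0.2, -2.2], [-1.0, -1.2], [-0.5, -2.5]]
cradle -1 [ 0.50765312 -0.27251531  3.73609771] [[-19.0, 4.4], [66.0, -5.8], [-0.4, -0.6], [0.8, 5.4], [0.2, -27.4], [-0.0, -2.5]]
```

View pics/bk.png

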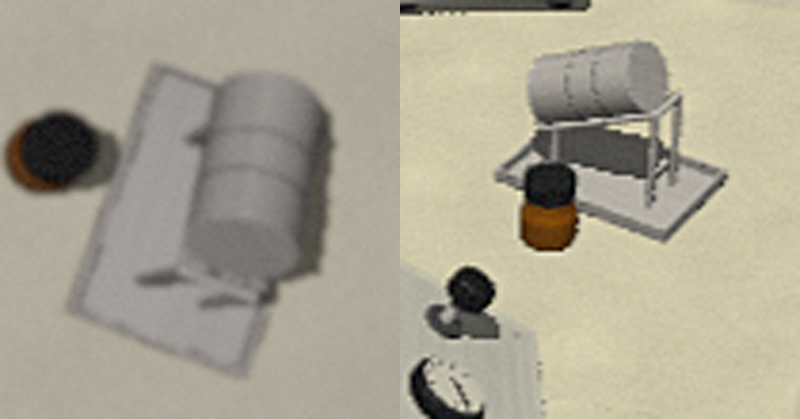

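In this crop the wires are high on the robot side: long legs at right in the side view, with the closed base disk at top-crop (245,250). So the base faces the robot and the mouth points away (+x). I fit the beaker to its silhouette extents.

```bash
cat >> h.py <<'E'
def beaker_pts(b,yaw,pitch=np.radians(25)):
    a=np.array([np.cos(pitch)*np.cos(yaw),np.cos(pitch)*np.sin(yaw),-np.sin(pitch)])
    n=np.cross(a,[0,0,1]);n/=np.linalg.norm(n);m=np.cross(n,a);th=np.linspace(0,2*np.pi,72)
    ring=.027*(np.cos(th)[:,None]*n+np.sin(th)[:,None]*m);return np.vstack([b+ring,b+.095*a+ring]),a
def ext(c,P):q=proj(c,P);return np.r_[q.min(0),q.max(0)]
E
python3 - <<'E'
from h import *
T=np.array([474,214.5,510,270.5]);S=np.array([332.7,176,370.5,197.5])
def f(q):
    P,a=beaker_pts(q[:3],q[3]);return np.r_[ext("top",P)-T,ext("side",P)-S,(proj("top",q[:3])[0]-[489.3,260.6])*.5,(proj("side",q[:3])[0]-[364.3,185.2])*.5,(q[3]+.363)*30]
s=least_squares(f,[.45,-.27,.1,-.36]);print(s.x,f(s.x).round(1))
q=s.x;P,a=beaker_pts(q[:3],q[3]);print("rim",q[:3]+.095*a)
c,sn=np.cos(-.363),np.sin(-.363);d=q[:2]-[.5112,-.292];print("base in cradle",c*d[0]+sn*d[1],-sn*d[0]+c*d[1])
for n,ut,us in(("jar",(437,232),(338.5,210)),("wb",(0,0),(0,0))):
    if ut[0]:
        g=lambda X:np.r_[proj("top",X)[0]-ut,proj("side",X)[0]-us];z=least_squares(g,[.5,-.2,.05]);print(n,z.x,z.fun)
E
```

```text
[ 0.48631612 -0.28628348  0.09837683 -0.36657653] [-0.  -0.3  0.1 -0.9  0.6 -0.3  0.5  0.5 -0.2  0.4  0.6  0.1 -0.1]
rim [ 0.56669491 -0.3171433   0.05822809]
base in cradle -0.02529216872233658 -0.003491773741524167
jar [ 0.54760588 -0.19909521  0.06274412] [ 0.02351342  0.25218769 -0.34243047 -0.05902875]
```

send_rows(steps="0 0 0 0 0.124;0 0 0 0 0.124;0 0 0 0 0.124;0 0 0 0 0.124;0 0 0 0 0.124;0 0 0 0 0.124;0 1 -4 0 0;0 1 -4 0 0", grip_force=20)

```text
t: 1.97
tcp_pos: [0.2955, -0.5603, 0.2309]
orientation: [-3.088, 0.578, -0.0]
ft_force: [2.4, 0.7, 0.4]
grip_width: 0.0853
grasp_force: 0.0
```

send_rows(steps="0 1 -4 0 0;0 1 -4 0 0;0 1 -4 0 0;0 1 -4 0 0;0 1 -4 0 0;0 1 -4 0 0;0 1 -4 0 0;0 1 -4 0 0")

```text
t: 2.63
tcp_pos: [0.4865, -0.2879, 0.2317]
orientation: [3.089, -0.572, 0.001]
ft_force: [0.1, -0.3, 0.0]
grip_width: 0.0855
grasp_force: 0.0
```

```bash
cat >> h.py <<'E'
from scipy.spatial.transform import Rotation as Ro
def st(): 
    s=r.get_state();R=Ro.from_rotvec(s["orientation"]).as_matrix()
    print("t%.2f tcp"%s["t"],np.round(s["tcp_pos"],4),"yaw %.3f"%np.arctan2(R[1,0],R[0,0]),"z",R[:,2].round(3),"w %.4f"%s["grip_width"],"F",np.round(s["ft_force"],1),"g",np.round(s["grasp_force"],1),"j6 %.2f"%s["joint_positions"][5]);return s,R
def go(X): s,R=st();print("cm in tool:",(100*R.T@(np.array(X)-s["tcp_pos"])).round(2))
E
python3 -c "
from h import *
go([.4931,-.2889,.072])"
```

```text
t2.63 tcp [ 0.4865 -0.2879  0.2317] yaw -0.366 z [ 0.001 -0.001 -1.   ] w 0.0855 F [ 0.1 -0.3  0. ] g 0.0 j6 1.22
cm in tool: [ 0.64 -0.15 15.97]
```

send_rows(steps="0 0.6 -0.1 0 0;0 0 0 4 0;0 0 0 4 0;0 0 0 4 0;0 0 0 2 0;0 0 0 2 0;0 0 0 0 0;0 0 0 0 0")

```text
t: 3.3
tcp_pos: [0.4909, -0.2907, 0.0704]
orientation: [-3.088, 0.572, 0.004]
ft_force: [-1.5, 0.1, -0.6]
grip_width: 0.0851
grasp_force: 0.0
```

```bash
python3 - <<'E'
from h import *
go([.4931,-.2889,.072])
import cv2
a=r.grab_frame("top")[195:305,425:530];b=r.grab_frame("side")[150:260,300:405]
cv2.imwrite("pics/g1.png",cv2.hconcat([cv2.resize(x,(400,419),interpolation=cv2.INTER_CUBIC) for x in(a,b)]))
E
```

```text
t3.30 tcp [ 0.4909 -0.2907  0.0704] yaw -0.366 z [-0.002  0.002 -1.   ] w 0.0851 F [-1.5  0.1 -0.6] g 0.0 j6 1.22
cm in tool: [ 0.14 -0.25 -0.16]
```

View pics/g1.png

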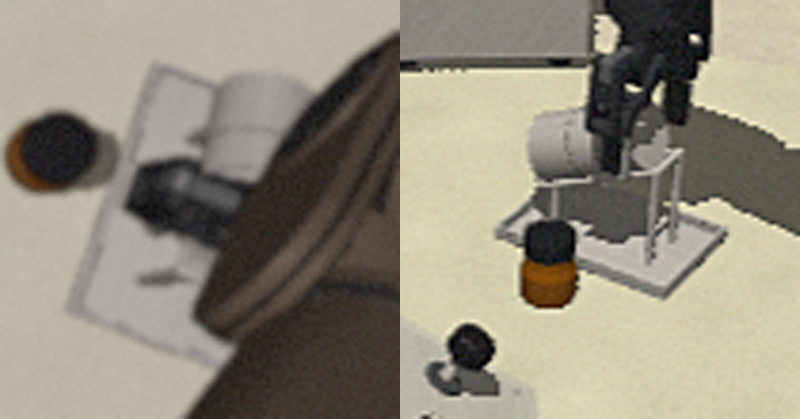

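The side crop shows the near finger (about 612,140) astride the beaker next to its base end. I shift a little towards the mouth and close lightly.

send_rows(steps="0 0.5 -0.2 -0.1 0;0.3 0 0 0 0;1 0 0 0 0;1 0 0 0 0;1 0 0 0 0;1 0 0 0 0;1 0 0 0 0;1 0 0 0 0", grip_force=20)

```text
t: 4.07
tcp_pos: [0.4992, -0.2877, 0.0748]
orientation: [-3.082, 0.573, -0.004]
ft_force: [3.1, 12.3, 9.9]
grip_width: 0.0539
grasp_force: 20.3
```

```bash
python3 -c "
from h import *
st()"
```

```text
t4.07 tcp [ 0.4992 -0.2877  0.0748] yaw -0.367 z [ 0.004  0.006 -1.   ] w 0.0539 F [ 3.1 12.3  9.9] g 20.3 j6 1.23
```

send_rows(steps="1 0 -0.15 -0.1 0;1 0.7 0 -0.5 0;1 0.6 0 -0.5 0;1 0.6 0 -0.4 0;1 0.6 0 -0.4 0;1 0 0 0 0;1 0 0 0 0")

```text
t: 4.65
tcp_pos: [0.5193, -0.2967, 0.0922]
orientation: [-3.086, 0.57, 0.011]
ft_force: [-7.0, 5.4, 7.8]
grip_width: 0.0542
grasp_force: 25.4
```

```bash
python3 - <<'E'
from h import *
st()
import cv2
b=r.grab_frame("side")[150:260,300:405]
b2=r.grab_frame("top")[175:285,425:530]
cv2.imwrite("pics/g2.png",cv2.hconcat([cv2.resize(x,(400,419),interpolation=cv2.INTER_CUBIC) for x in(b2,b)]))
E
```

```text
t4.65 tcp [ 0.5193 -0.2967  0.0922] yaw -0.365 z [-0.006  0.005 -1.   ] w 0.0542 F [-7.   5.4  7.8] g 25.4 j6 1.25
```

View pics/g2.png

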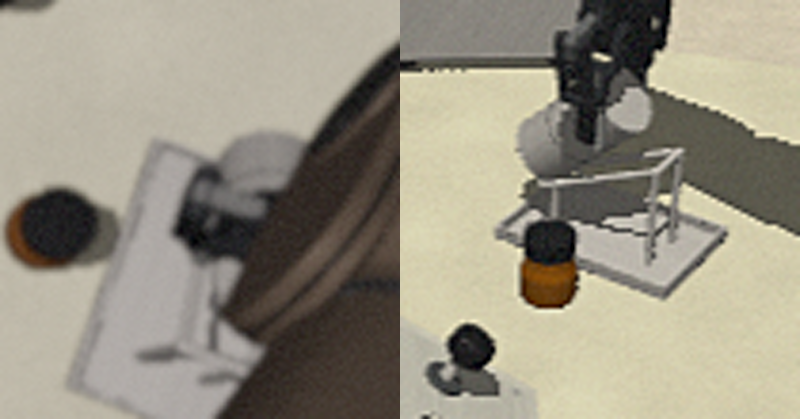

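The side crop shows the beaker now tipped to about 45° with its rim hooked on the wire stops, so the pivot works. I continue the arc.

send_rows(steps="1 0.7 0 -0.3 0;1 0.7 0 -0.3 0;1 0.7 0 -0.2 0;1 0.7 0 -0.2 0;1 0.7 0 -0.1 0;1 0.7 0 -0.05 0;1 0 0 0 0")

```text
t: 5.33
tcp_pos: [0.5602, -0.3126, 0.1039]
orientation: [-3.087, 0.571, 0.004]
ft_force: [-4.1, 3.9, 6.2]
grip_width: 0.0544
grasp_force: 29.4
```

```bash
python3 - <<'E'
from h import *
st()
import cv2
b=r.grab_frame("side")[130:260,290:415]
cv2.imwrite("pics/g3.png",cv2.resize(b,None,fx=4,fy=4,interpolation=cv2.INTER_CUBIC))
E
```

```text
t5.33 tcp [ 0.5602 -0.3126  0.1039] yaw -0.366 z [-0.002  0.003 -1.   ] w 0.0544 F [-4.1  3.9  6.2] g 29.4 j6 1.27
```

View pics/g3.png

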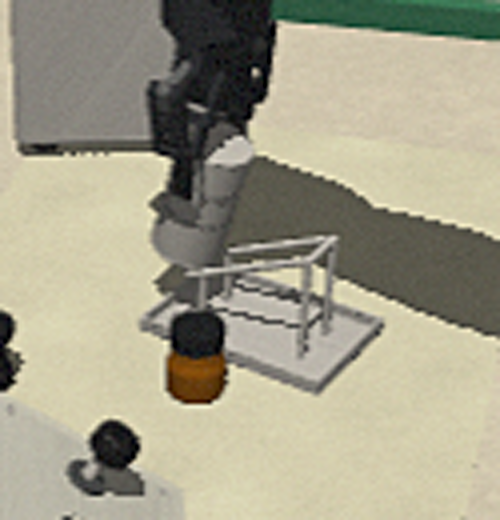

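The side crop shows the beaker about 20° short of vertical, with the mouth still hooked at about (190,250). I finish the arc and estimate the tilt from silhouette extents.

send_rows(steps="1 0.7 0 0 0;1 0.7 0 0.05 0;1 0.6 0 0.1 0;1 0 0 0 0")

```text
t: 5.72
tcp_pos: [0.5791, -0.3199, 0.1015]
orientation: [-3.087, 0.572, 0.001]
ft_force: [-1.4, 4.0, 4.4]
grip_width: 0.0543
grasp_force: 29.9
```

```bash
python3 - <<'E'
from h import *
st()
import cv2
b=r.grab_frame("side");
print([(d["extent"],d["conf"]) for d in r.recognise("beaker","side")])
b=b[130:260,290:415]
cv2.imwrite("pics/g4.png",cv2.resize(b,None,fx=4,fy=4,interpolation=cv2.INTER_CUBIC))
E
```

```text
t5.72 tcp [ 0.5791 -0.3199  0.1015] yaw -0.366 z [-0.     0.002 -1.   ] w 0.0543 F [-1.4  4.   4.4] g 29.9 j6 1.28
[([326.4, 160.9, 344.0, 196.5], 0.97), ([272.7, 328.1, 388.0, 417.0], 0.72)]
```

View pics/g4.png

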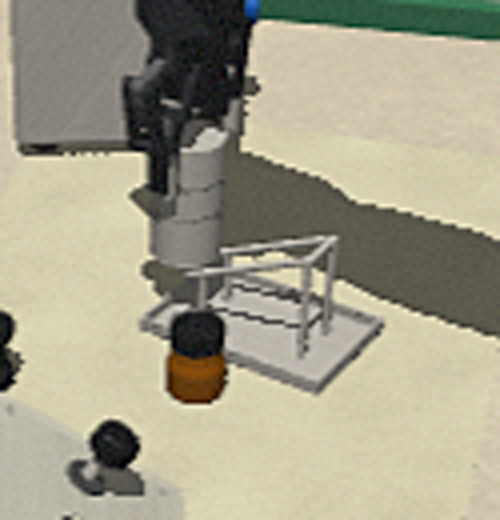

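The crop shows the beaker almost vertical, with its right edge running (225,140) to (218,262). I nudge it a little more, grip more firmly and lift straight up.

send_rows(steps="1 0.3 0 0.05 0;1 0 0 0 0;1 0 0 0 0;1 0 0 -1 0;1 0 0 -2 0;1 0 0 -4 0;1 0 0 -4 0;1 0 0 -4.1 0", grip_force=60)

```text
t: 6.48
tcp_pos: [0.5811, -0.3227, 0.2523]
orientation: [3.087, -0.572, 0.001]
ft_force: [0.6, -0.5, -1.1]
grip_width: 0.0532
grasp_force: 64.2
```

send_rows(steps="1 0 0 -2 -0.12;1 0 0 0 -0.12;1 0 0 0 -0.12;1 0 0 0 -0.12;1 0 0 0 -0.12;1 0 0 0 0;1 0 0 0 0")

```text
t: 7.07
tcp_pos: [0.5815, -0.3225, 0.2715]
orientation: [3.119, 0.361, 0.001]
ft_force: [-0.4, 0.0, -2.0]
grip_width: 0.0537
grasp_force: 64.2
```

```bash
python3 - <<'E'
from h import *
s,R=st();go([.4581,.3223,.26])
import cv2
b=r.grab_frame("side");e=[(d["extent"],d["conf"]) for d in r.recognise("beaker","side")];print(e)
P=proj("side",s["tcp_pos"])[0].astype(int);print(P)
b=b[P[1]-55:P[1]+55,P[0]-55:P[0]+55]
cv2.imwrite("pics/g5.png",cv2.resize(b,None,fx=5,fy=5,interpolation=cv2.INTER_CUBIC))
E
```

```text
t7.07 tcp [ 0.5815 -0.3225  0.2715] yaw 0.230 z [ 0.001 -0.002 -1.   ] w 0.0537 F [-0.4  0.  -2. ] g 64.2 j6 0.68
t7.07 tcp [ 0.5815 -0.3225  0.2715] yaw 0.230 z [ 0.001 -0.002 -1.   ] w 0.0537 F [-0.4  0.  -2. ] g 64.2 j6 0.68
cm in tool: [  2.71 -65.6    1.02]
[([326.0, 105.8, 346.8, 142.0], 0.88)]
[336 118]
```

View pics/g5.png

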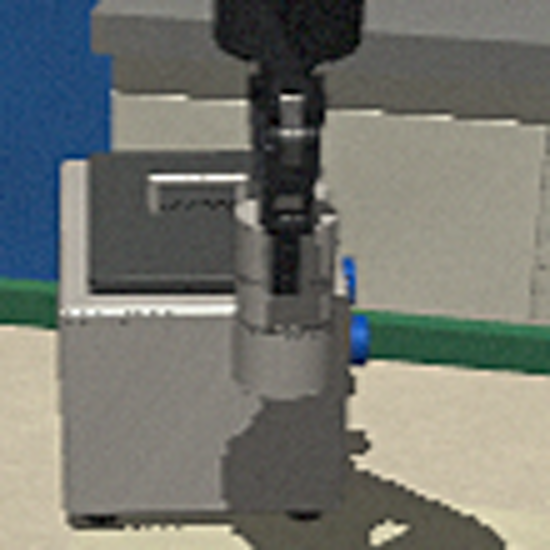

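The crop shows the beaker hanging vertically: left edge at about 233, right edge about 337, rim bottom at row 395. I compute the axis offset along tool x and the rim height relative to the TCP.

```bash
python3 - <<'E'
from h import *
s,R=st();T=np.array(s["tcp_pos"]);k=(336-55,118-55)
print(proj("side",T))
th=np.linspace(0,2*np.pi,90);ring=.027*np.c_[np.cos(th),np.sin(th),0*th]
obs=np.array([k[0]+233/5,k[0]+334.5/5,k[1]+395/5,k[1]+202/5])
def f(q):
    b=T+R[:,0]*q[0]+[0,0,q[1]];lo=ext("side",b+ring);up=proj("side",b+[0,0,.095]+ring)
    e=np.array([min(lo[0],up[:,0].min()),max(lo[2],up[:,0].max())])
    return np.r_[e.mean()-obs[:2].mean(),lo[3]-obs[2],(lo[3]-142)*.5]
z=least_squares(f,[0,-.06]);q=z.x;print("dx,rim z rel tcp",q,z.fun)
E
```

```text
t7.17 tcp [ 0.5815 -0.3222  0.2716] yaw 0.231 z [ 0.    -0.001 -1.   ] w 0.0538 F [ 0.4  0.4 -0.8] g 64.2 j6 0.68
[[336.47519219 118.81759099]]
dx,rim z rel tcp [-0.00298048 -0.05468952] [0. 0. 0.]
```

send_rows(steps="1 0.3 -2 0 0;1 0.3 -4 0 0;1 0.3 -4 0 0;1 0.3 -4 0 0;1 0.3 -4 0 0;1 0.3 -4 0 0;1 0.3 -4 0 0;1 0.3 -4 0 0")

```text
t: 7.83
tcp_pos: [0.5349, -0.0228, 0.272]
orientation: [3.12, 0.363, 0.002]
ft_force: [1.5, -1.0, -2.2]
grip_width: 0.0534
grasp_force: 64.2
```

send_rows(steps="1 0.3 -4 0 0;1 0.3 -4 0 0;1 0 -4 0 0;1 0 -4 0 0;1 0 -4 0 0;1 0 -4 0 0;1 0 -4 0 0;1 0 -4 0 0")

```text
t: 8.5
tcp_pos: [0.4666, 0.2902, 0.2722]
orientation: [3.12, 0.364, 0.003]
ft_force: [0.5, -0.4, -2.0]
grip_width: 0.0536
grasp_force: 64.2
```

send_rows(steps="1 0 -2 0 0;1 0 -1.6 0 0;1 0 0 0 0;1 0 0 0 0")

```text
t: 8.83
tcp_pos: [0.4586, 0.3238, 0.2718]
orientation: [3.119, 0.368, 0.001]
ft_force: [0.1, 0.3, -1.2]
grip_width: 0.0534
grasp_force: 64.2
```

```bash
python3 - <<'E'
from h import *
s,R=st();go(np.array([.4581,.3223,.171])+.003*R[:,0])
E
```

```text
t8.83 tcp [0.4586 0.3238 0.2718] yaw 0.235 z [ 0.001 -0.001 -1.   ] w 0.0534 F [ 0.1  0.3 -1.2] g 64.2 j6 1.77
t8.83 tcp [0.4586 0.3238 0.2718] yaw 0.235 z [ 0.001 -0.001 -1.   ] w 0.0534 F [ 0.1  0.3 -1.2] g 64.2 j6 1.77
cm in tool: [ 0.21  0.13 10.08]
```

send_rows(steps="1 0.2 0.1 2 0;1 0 0 3 0;1 0 0 3 0;1 0 0 1.5 0;1 0 0 0 0;1 0 0 0 0")

```text
t: 9.33
tcp_pos: [0.461, 0.3216, 0.1762]
orientation: [3.12, 0.363, -0.002]
ft_force: [0.3, 0.7, -0.6]
grip_width: 0.0535
grasp_force: 64.3
```

```bash
python3 - <<'E'
from h import *
import cv2
s,R=st();go(np.array([.4581,.3223,.083])+.003*R[:,0])
b=r.grab_frame("side");print(proj("side",np.array([[.4581,.3223,.098],[.4581,.3223,.026]])))
print([(d["extent"],d["conf"]) for d in r.recognise("beaker","side")])
cv2.imwrite("pics/g6.png",cv2.resize(b[300:420,265:395],None,fx=4.5,fy=4.5,interpolation=cv2.INTER_CUBIC))
E
```

```text
t9.33 tcp [0.461  0.3216 0.1762] yaw 0.232 z [-0.001 -0.001 -1.   ] w 0.0535 F [ 0.3  0.7 -0.6] g 64.3 j6 1.77
t9.33 tcp [0.461  0.3216 0.1762] yaw 0.232 z [-0.001 -0.001 -1.   ] w 0.0535 F [ 0.3  0.7 -0.6] g 64.3 j6 1.77
cm in tool: [ 0.04 -0.14  9.32]
[[334.5977064  353.94062027]
 [333.65149013 378.32767271]]
[([321.3, 300.4, 352.1, 358.0], 0.85)]
```

View pics/g6.png

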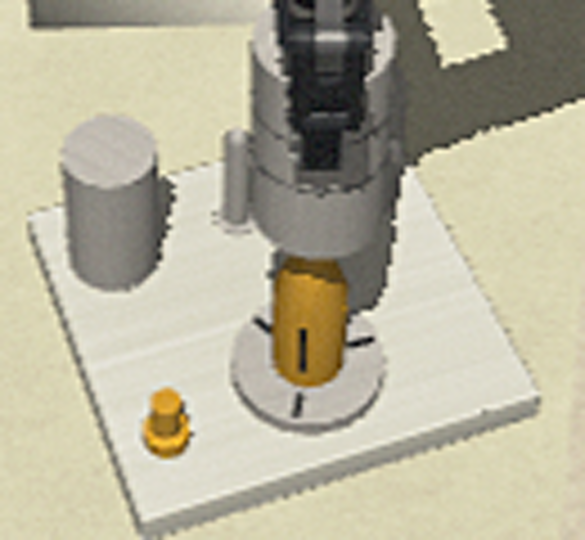

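The crop shows the beaker just above the post nose. Its axis is at about column 320 against the post's 310, roughly 4 mm towards −x. I correct that and lower.

send_rows(steps="1 0.35 -0.1 0 0;1 0 0 1 0;1 0 0 1.5 0;1 0 0 1.5 0;1 0 0 1.5 0;1 0 0 1 0;1 0 0 0 0;1 0 0 0 0")

```text
t: 10.1
tcp_pos: [0.464, 0.3247, 0.1115]
orientation: [3.12, 0.366, -0.001]
ft_force: [0.1, -0.6, -1.4]
grip_width: 0.0532
grasp_force: 64.2
```

```bash
python3 - <<'E'
from h import *
s,R=st()
E
```

```text
t10.10 tcp [0.464  0.3247 0.1115] yaw 0.234 z [-0.001 -0.    -1.   ] w 0.0532 F [ 0.1 -0.6 -1.4] g 64.2 j6 1.77
```

send_rows(steps="1 0 0 1 0;1 0 0 1 0;1 0 0 0.4 0;1 0 0 0 0;1 0 0 0 0", grip_force=30)

```text
t: 10.52
tcp_pos: [0.4638, 0.3246, 0.0873]
orientation: [3.12, 0.366, -0.001]
ft_force: [1.4, -0.4, -2.7]
grip_width: 0.0535
grasp_force: 64.2
```

send_rows(steps="1 0 0 0.2 0;1 0 0 0.2 0;1 0 0 0 0;1 0 0 0 0")

```text
t: 10.85
tcp_pos: [0.4641, 0.3247, 0.0839]
orientation: [-3.12, -0.366, -0.0]
ft_force: [0.1, 0.1, -1.6]
grip_width: 0.0534
grasp_force: 64.2
```

send_rows(steps="1 0 0 0.2 0;1 0 0 0.1 0;1 0 0 0 0;1 0 0 0 0")

```text
t: 11.18
tcp_pos: [0.4643, 0.3248, 0.0812]
orientation: [-3.12, -0.366, -0.001]
ft_force: [1.1, -0.0, 0.8]
grip_width: 0.0534
grasp_force: 64.3
```

send_rows(steps="1 0 0 0.1 0;1 0 0 0.1 0;1 0 0 0 0;1 0 0 0 0")

```text
t: 11.52
tcp_pos: [0.4647, 0.325, 0.0811]
orientation: [3.12, 0.367, 0.001]
ft_force: [-3.6, -1.8, 8.1]
grip_width: 0.0537
grasp_force: 64.9
```

send_rows(steps="1 0 0 0.1 0;1 0 0 0.1 0;1 0 0 0 0;1 0 0 0 0")

```text
t: 11.85
tcp_pos: [0.4649, 0.3252, 0.081]
orientation: [3.12, 0.367, 0.001]
ft_force: [-6.5, -2.7, 17.8]
grip_width: 0.0535
grasp_force: 65.7
```

send_rows(steps="1 0 0 -0.1 0;0.35 0 0 -0.1 0;0.3 0 0 0 0;0.2 0 0 0 0;0.1 0 0 0 0;0 0 0 0 0;0 0 0 0 0;0 0 0 0 0")

```text
t: 12.52
tcp_pos: [0.464, 0.3246, 0.0785]
orientation: [3.12, 0.366, -0.001]
ft_force: [-0.3, 0.6, -0.2]
grip_width: 0.0852
grasp_force: 0.0
```

send_rows(steps="0 0 0 -1 0;0 0 0 -2 0;0 0 0 -3 0;0 0 0 -4 0;0 0 0 -4 0;0 0 0 -2 0;0 0 0 0 0")

```text
t: 13.1
tcp_pos: [0.4671, 0.3262, 0.2474]
orientation: [-3.116, -0.366, -0.021]
ft_force: [0.2, 0.1, 1.0]
grip_width: 0.0854
grasp_force: 0.0
```

```bash
python3 - <<'E'
from h import *
import cv2
s,R=st();go([.56,-.01,.24])
b=r.grab_frame("side");cv2.imwrite("pics/full_side.png",b);t=r.grab_frame("top");cv2.imwrite("pics/full_top.png",t)
for c in("side","top"):
  for n in("beaker","air_knob"):print(c,n,[(np.round(d["extent"],1).tolist(),round(d["conf"],2)) for d in r.recognise(n,c)[:3]])
th=np.linspace(0,6.28,90);ring=.027*np.c_[np.cos(th),np.sin(th),0*th]+[.4581,.3223,.026]
for c in("side","top"):print("expected",c,ext(c,np.vstack([ring,ring+[0,0,.095]])))
# knob refine: head axis model: fit knob head silhouettes boxes
x=cv2.resize(b[295:415,270:390],(400,400),interpolation=cv2.INTER_CUBIC)
y=cv2.resize(b[215:280,290:355],(400,400),interpolation=cv2.INTER_CUBIC)
z=cv2.resize(t[190:255,310:375],(400,400),interpolation=cv2.INTER_CUBIC)
cv2.imwrite("pics/g7.png",cv2.hconcat([cv2.resize(q,(266,400)) if 0 else cv2.resize(q,(266,266)) for q in(x,y,z)]))
E
```

```text
t13.10 tcp [0.4671 0.3262 0.2474] yaw 0.234 z [ 0.013  0.006 -1.   ] w 0.0854 F [0.2 0.1 1. ] g 0.0 j6 1.77
t13.10 tcp [0.4671 0.3262 0.2474] yaw 0.234 z [ 0.013  0.006 -1.   ] w 0.0854 F [0.2 0.1 1. ] g 0.0 j6 1.77
cm in tool: [ 1.23 34.86  0.66]
side beaker [([317.6, 338.5, 345.7, 393.5], 0.63)]
side air_knob [([312.3, 241.4, 317.6, 248.3], 0.49)]
top beaker [([153.4, 263.0, 193.5, 290.0], 0.77)]
top air_knob [([336.3, 217.9, 350.0, 229.9], 0.77), ([161.3, 211.8, 253.9, 323.4], 0.38)]
expected side [319.59503886 334.21399775 349.95775411 390.31025815]
expected top [154.06304285 261.99625242 196.75829668 291.00459367]
```

View pics/g7.png

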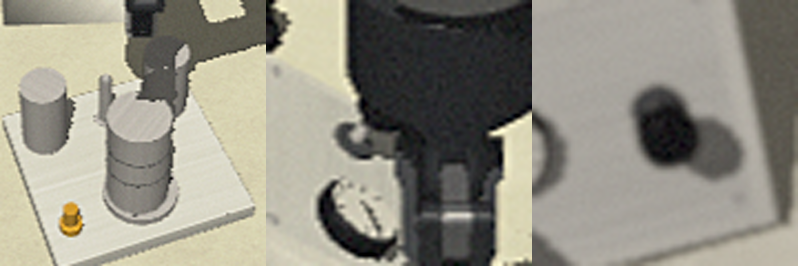

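The first panel shows the beaker upright on the post, with the flange visible all round its rim. The other two show the knob head, in the top panel at about (668,135). I segment the dark head in the first frames and fit its cylinder.

```bash
python3 - <<'E'
from h import *
import cv2
psi=.2646;g=np.radians(35)
n=np.array([-np.sin(g)*np.cos(psi),-np.sin(g)*np.sin(psi),np.cos(g)])
e1=np.array([-np.sin(psi),np.cos(psi),0]);e2=np.cross(n,e1);th=np.linspace(0,2*np.pi,90)
ring=.015*(np.cos(th)[:,None]*e1+np.sin(th)[:,None]*e2);M=np.vstack([ring+.0095*n,ring-.0095*n])
box={}
for c,f,(x0,y0,x1,y1) in(("top","top0",(330,205,356,236)),("side","side0",(300,228,332,255))):
    G=cv2.cvtColor(cv2.imread(f"pics/{f}.png")[y0:y1,x0:x1],cv2.COLOR_BGR2GRAY)
    for th_ in(40,55,70):
        N,L,S,C=cv2.connectedComponentsWithStats((G<th_).astype(np.uint8));i=1+S[1:,4].argmax()
        b=np.array([x0+S[i,0]-.5,y0+S[i,1]-.5,x0+S[i,0]+S[i,2]-.5,y0+S[i,1]+S[i,3]-.5]);print(c,th_,b,C[i]+[x0,y0],S[i,4]);
        box[c,th_]=(b,C[i]+[x0,y0])
def cen(c,P):
    h=cv2.convexHull(proj(c,P).astype(np.float32));m=cv2.moments(h);return np.array([m["m10"]/m["m00"],m["m01"]/m["m00"]])
for t_ in(40,55,70):
    for mode in("box","cen"):
        f=lambda X:np.concatenate([ext(c,X+M)-box[c,t_][0] if mode=="box" else cen(c,X+M)-box[c,t_][1] for c in("top","side")])
        z=least_squares(f,[.56,-.01,.09],diff_step=1e-4);print(t_,mode,z.x.round(4),z.fun.round(1))
E
```

```text
top 40 [336.5 214.5 349.5 229.5] [342.85810811 222.24324324] 148
top 55 [335.5 212.5 350.5 229.5] [342.85875706 222.05084746] 177
top 70 [335.5 211.5 351.5 229.5] [342.66359447 221.16129032] 217
side 40 [312.5 235.5 324.5 246.5] [318.3655914  241.11827957] 93
side 55 [312.5 234.5 324.5 247.5] [318.32352941 241.08823529] 102
side 70 [312.5 234.5 324.5 247.5] [318.20909091 241.08181818] 110
40 box [ 0.5636 -0.0107  0.0927] [-1.7 -0.8  2.   2.1 -2.2 -1.8  0.5  1.7]
40 cen [ 0.5633 -0.0103  0.093 ] [ 0.1  0.5 -0.6 -0.1]
55 box [ 0.5647 -0.0107  0.093 ] [-0.7  0.6  1.   1.5 -2.6 -0.9  0.1  0.6]
55 cen [ 0.5636 -0.0103  0.0931] [ 0.1  0.6 -0.7 -0.1]
70 box [ 0.5655 -0.0117  0.0923] [-0.2  1.3  0.5  1.2 -2.8 -1.  -0.1  0.5]
70 cen [ 0.5647 -0.01    0.0934] [ 0.1  0.9 -1.1 -0.2]
```

send_rows(steps="0.4 0 0 0 -0.03;0.4 0.1 3.9 0 0;0.4 0.1 3.9 0 0;0.4 0.1 3.9 0 0;0.4 0.1 3.9 0 0;0.4 0.1 3.9 0 0;0.4 0 3.9 0 0;0.4 0 3.9 0 0")

```text
t: 14.07
tcp_pos: [0.5396, 0.0606, 0.2372]
orientation: [-3.114, -0.413, 0.004]
ft_force: [1.1, 0.1, -0.3]
grip_width: 0.0511
grasp_force: 0.0
```

send_rows(steps="0.4 0 3.9 0 0;0.4 0 3 0 0;0.4 0 0.8 0 0;0.4 0 0 0 0;0.4 0 0 0 0")

```text
t: 14.48
tcp_pos: [0.5596, -0.0115, 0.2375]
orientation: [-3.113, -0.412, 0.004]
ft_force: [0.4, 0.2, -0.7]
grip_width: 0.0513
grasp_force: 0.0
```

```bash
python3 -c "
from h import *
go([.5635,-.0105,.073])"
```

```text
t14.48 tcp [ 0.5596 -0.0115  0.2375] yaw 0.263 z [-0.002  0.001 -1.   ] w 0.0513 F [ 0.4  0.2 -0.7] g 0.0 j6 1.11
cm in tool: [ 0.44  0.03 16.45]
```

send_rows(steps="0.4 0.4 0 4 0;0.4 0 0 4 0;0.4 0 0 3 0;0.4 0 0 2 0;0.4 0 0 2 0;0.4 0 0 1.4 0;0.4 0 0 0 0;0.4 0 0 0 0", grip_force=80)

```text
t: 15.15
tcp_pos: [0.5629, -0.009, 0.0739]
orientation: [-3.113, -0.416, 0.004]
ft_force: [0.2, 0.5, 0.2]
grip_width: 0.0507
grasp_force: 0.0
```

```bash
python3 -c "
from h import *
go([.5635,-.0105,.073])"
```

```text
t15.15 tcp [ 0.5629 -0.009   0.0739] yaw 0.266 z [-0.003  0.001 -1.   ] w 0.0507 F [0.2 0.5 0.2] g 0.0 j6 1.11
cm in tool: [0.01 0.16 0.09]
```

send_rows(steps="0.55 0 0.15 0 0;0.6 0 0 0 0;1 0 0 0 0;1 0 0 0 0;1 0 0 0 0;1 0 0 0 0;1 0 0 0 0;1 0 0 0 0", grip_force=80)

```text
t: 15.82
tcp_pos: [0.565, -0.0103, 0.0771]
orientation: [-3.111, -0.41, -0.003]
ft_force: [-2.1, 7.2, 5.4]
grip_width: 0.0275
grasp_force: 78.3
```

```bash
python3 -c "
from h import *
go([.5635,-.0105,.073])"
```

```text
t15.82 tcp [ 0.565  -0.0103  0.0771] yaw 0.262 z [ 0.001  0.004 -1.   ] w 0.0275 F [-2.1  7.2  5.4] g 78.3 j6 1.11
cm in tool: [-0.15 -0.01  0.41]
```

send_rows(steps="1 -0.2 -0.1 -0.3 0;1 -0.3 0 -0.4 0;1 -0.3 0 -0.4 0;1 0 0 0 0")

```text
t: 16.15
tcp_pos: [0.5581, -0.012, 0.0873]
orientation: [-3.113, -0.41, -0.01]
ft_force: [6.1, 5.5, -4.9]
grip_width: 0.0271
grasp_force: 79.4
```

```bash
python3 -c "
from h import *
st()"
```

```text
t16.15 tcp [ 0.5581 -0.012   0.0873] yaw 0.262 z [ 0.006  0.003 -1.   ] w 0.0271 F [ 6.1  5.5 -4.9] g 79.4 j6 1.10
```

send_rows(steps="1 -0.2 0 -0.3 0;1 -0.2 0 -0.3 0;1 -0.2 0 -0.3 0;1 -0.2 0 -0.25 0;1 0 0 0 0;1 0 0 0 0", grip_force=100)

```text
t: 16.65
tcp_pos: [0.5511, -0.0139, 0.0979]
orientation: [-3.112, -0.409, -0.014]
ft_force: [9.5, 4.9, -7.4]
grip_width: 0.0264
grasp_force: 102.8
```

```bash
python3 -c "
from h import *
s,R=st();n=np.array([-.553,-.15,.819]);print(n@s['ft_force'],n@(s['tcp_pos']-np.array([.565,-.0103,.0771])))"
```

```text
t16.65 tcp [ 0.5511 -0.0139  0.0979] yaw 0.262 z [ 0.008  0.003 -1.   ] w 0.0264 F [ 9.5  4.9 -7.4] g 102.8 j6 1.09
-12.036539103954466 0.02521124463322126
```

send_rows(steps="1 -0.1 0 -0.15 0;1 0 0 0 0;1 0 0 0 0")

```text
t: 16.9
tcp_pos: [0.5511, -0.0139, 0.0979]
orientation: [-3.112, -0.408, -0.019]
ft_force: [16.1, 7.2, -16.2]
grip_width: 0.0265
grasp_force: 101.8
```

```bash
python3 -c "
from h import *
s,R=st();n=np.array([-.553,-.15,.819]);print(n@s['ft_force'],n@(s['tcp_pos']-np.array([.565,-.0103,.0771])))"
```

```text
t16.90 tcp [ 0.5511 -0.0139  0.0979] yaw 0.261 z [ 0.012  0.004 -1.   ] w 0.0265 F [ 16.1   7.2 -16.2] g 101.8 j6 1.09
-23.259234048293376 0.025290769471744454
```

It is at the stop: the force jumped with no further travel. I hold it there.

send_rows(steps="1 0 0 0 0;1 0 0 0 0;1 0 0 0 0;1 0 0 0 0;1 0 0 0 0;1 0 0 0 0;1 0 0 0 0;1 0 0 0 0")

```text
t: 17.57
tcp_pos: [0.5511, -0.0138, 0.0979]
orientation: [-3.112, -0.409, -0.019]
ft_force: [16.0, 6.4, -16.8]
grip_width: 0.0266
grasp_force: 101.8
```

send_rows(steps="1 0 0 0 0;1 0 0 0 0;1 0 0 0 0;1 0 0 0 0;1 0 0 0 0;1 0 0 0 0;1 0 0 0 0;1 0 0 0 0")

```text
t: 18.23
tcp_pos: [0.5511, -0.0139, 0.0979]
orientation: [-3.112, -0.409, -0.019]
ft_force: [15.4, 6.3, -16.8]
grip_width: 0.0266
grasp_force: 101.8
```

send_rows(steps="1 0 0 0 0;1 0 0 0 0;1 0 0 0 0;1 0 0 0 0;1 0 0 0 0;1 0 0 0 0;1 0 0 0 0;1 0 0 0 0")

```text
t: 18.9
tcp_pos: [0.5511, -0.0139, 0.0979]
orientation: [-3.112, -0.409, -0.019]
ft_force: [15.8, 5.6, -16.2]
grip_width: 0.0263
grasp_force: 101.8
```

send_rows(steps="1 0 0 0 0;1 0 0 0 0;1 0 0 0 0;1 0 0 0 0;1 0 0 0 0;1 0 0 0 0;1 0 0 0 0;1 0 0 0 0")

```text
t: 19.57
tcp_pos: [0.5511, -0.0139, 0.0979]
orientation: [-3.112, -0.409, -0.019]
ft_force: [16.2, 5.9, -16.6]
grip_width: 0.0266
grasp_force: 101.8
```

```bash
python3 -c "
from h import *
s,R=st();n=np.array([-.553,-.15,.819]);print(n@s['ft_force'],n@(s['tcp_pos']-np.array([.565,-.0103,.0771])))"
```

```text
t19.57 tcp [ 0.5511 -0.0139  0.0979] yaw 0.261 z [ 0.012  0.004 -1.   ] w 0.0266 F [ 16.2   5.9 -16.6] g 101.8 j6 1.09
-23.451593527526395 0.025281338122665118
```

send_rows(steps="1 0.3 0 0.4 0;1 0.3 0 0.4 0;1 0.3 0 0.4 0;1 0.3 0 0.4 0;1 0.2 0 0.4 0;1 0.15 0 0.2 0;1 0 0 0 0;1 0 0 0 0")

```text
t: 20.23
tcp_pos: [0.5646, -0.0104, 0.0779]
orientation: [-3.113, -0.41, -0.009]
ft_force: [4.7, 5.1, -3.1]
grip_width: 0.0265
grasp_force: 103.5
```

```bash
python3 -c "
from h import *
s,R=st();n=np.array([-.553,-.15,.819]);print(n@s['ft_force'],n@(s['tcp_pos']-np.array([.565,-.0103,.0771])))"
```

```text
t20.23 tcp [ 0.5646 -0.0104  0.0779] yaw 0.262 z [ 0.005  0.003 -1.   ] w 0.0265 F [ 4.7  5.1 -3.1] g 103.5 j6 1.11
-5.961919813784083 0.0009500074431667956
```

Within 1 mm of fully in. I open the gripper and retreat straight up; the spring does the rest.

send_rows(steps="1 0.05 0 0.05 0;0.6 0 0 0 0;0.5 0 0 0 0;0.4 0 0 0 0;0.4 0 0 0 0;0.4 0 0 0 0")

```text
t: 20.73
tcp_pos: [0.5633, -0.0118, 0.0767]
orientation: [3.114, 0.413, 0.001]
ft_force: [1.1, -0.2, 0.2]
grip_width: 0.0513
grasp_force: 0.0
```

send_rows(steps="0.4 0 0 -1 0;0.4 0 0 -2 0;0.4 0 0 -4 0;0.4 0 0 -4 0;0.4 0 0 -4 0;0.4 0 0 -2 0;0.4 0 0 0 0")

```text
t: 21.32
tcp_pos: [0.5664, -0.0122, 0.255]
orientation: [3.11, 0.413, 0.021]
ft_force: [0.1, -0.2, 0.8]
grip_width: 0.0507
grasp_force: 0.0
```

send_rows(steps="0.4 0 4 0 0;0.4 0 4 0 0;0.4 0 4 0 0;0.4 0 4 0 0;0.4 0 4 0 0;0.4 0 4 0 0;0.4 0 2 0 0;0.4 0 0 0 0")

```text
t: 21.98
tcp_pos: [0.6306, -0.2672, 0.245]
orientation: [3.115, 0.406, -0.002]
ft_force: [-0.0, 0.3, 0.5]
grip_width: 0.0513
grasp_force: 0.0
```

```bash
python3 - <<'E'
from h import *
import cv2
st()
F={c:r.grab_frame(c) for c in("side","top")}
for c in F:print(c,"beaker",[(np.round(d["extent"],1).tolist(),round(d["conf"],2)) for d in r.recognise("beaker",c)[:2]])
for c,f,(x0,y0,x1,y1) in(("top","top0",(330,205,356,236)),("side","side0",(300,228,332,255))):
    A=cv2.imread(f"pics/{f}.png");
    for I in(A,F[c]):
        G=cv2.cvtColor(I[y0:y1,x0:x1],cv2.COLOR_BGR2GRAY);N,L,S,C=cv2.connectedComponentsWithStats((G<55).astype(np.uint8));i=1+S[1:,4].argmax();print(c,"knob",(C[i]+[x0,y0]).round(1),S[i,4])
# changed regions vs the start
    D=(cv2.absdiff(cv2.GaussianBlur(A,(5,5),0),cv2.GaussianBlur(F[c],(5,5),0)).max(2)>35).astype(np.uint8)
    N,L,S,C=cv2.connectedComponentsWithStats(D);print(c,"changed",[s[:5].tolist() for s in S[1:] if s[4]>12])
E
```

```text
t21.98 tcp [ 0.6306 -0.2672  0.245 ] yaw 0.259 z [-0.001 -0.001 -1.   ] w 0.0513 F [-0.   0.3  0.5] g 0.0 j6 0.76
side beaker [([317.1, 335.2, 347.3, 392.7], 0.91), ([280.0, 325.6, 298.8, 362.8], 0.71)]
top beaker [([153.1, 258.5, 193.8, 291.3], 0.68)]
top knob [342.9 222.1] 177
top knob [342.9 222.3] 162
top changed [[548, 48, 21, 13, 120], [548, 60, 35, 6, 151], [382, 66, 258, 322, 41070], [167, 263, 51, 26, 832], [153, 269, 13, 20, 144], [528, 368, 112, 112, 7677], [337, 385, 44, 21, 407], [329, 408, 11, 5, 40], [266, 413, 169, 67, 6529], [409, 412, 119, 68, 6647], [221, 460, 43, 20, 505], [328, 470, 7, 4, 18]]
side knob [318.3 241.1] 102
side knob [318.3 241. ] 102
side changed [[286, 0, 175, 106, 8097], [518, 0, 20, 29, 452], [537, 0, 21, 29, 430], [614, 0, 10, 5, 33], [517, 5, 93, 237, 15108], [504, 15, 5, 12, 33], [505, 29, 3, 14, 28], [556, 28, 6, 7, 18], [451, 34, 33, 71, 1314], [431, 61, 116, 215, 8176], [309, 109, 13, 31, 264], [431, 132, 32, 6, 99], [323, 146, 22, 19, 240], [308, 168, 141, 96, 3328], [335, 191, 22, 7, 115], [336, 199, 4, 6, 16], [341, 199, 25, 12, 216], [630, 212, 10, 20, 124], [466, 215, 3, 6, 14], [618, 233, 20, 20, 239], [562, 259, 37, 14, 195], [493, 260, 18, 22, 221], [449, 268, 18, 28, 164], [570, 270, 6, 9, 16], [582, 274, 7, 14, 38], [468, 293, 66, 51, 1610], [514, 292, 31, 41, 718], [334, 337, 13, 12, 94], [318, 342, 3, 7, 15], [317, 351, 33, 40, 953]]
```

The knob is back exactly where it started, the beaker is seated, and no bystander was touched.

```bash
python3 -c "
from plant import r
print(r.hand_in())"
```

```text
the job is handed in; nothing more can be done
None
```

The beaker stands upside down over the brass post with its rim on the flange; the air knob was then held at its stop for about 2.7 s and went fully back in. The job was handed in at about 22 s with nothing else touched, and no verdict was returned.

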